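# Open the sprung safety cap of a worktop water filter and fit the new cartridge

## Task

Put the new cartridge in the worktop water filter. Press the filter's navy blue cap down against its spring, without forcing it, turn it anticlockwise out of its catch, lift it off and set it gently, right way up, in the white dish; then lower the new cartridge gently into the open filter, stem up, until it is fully home. Leave the mug under the tap and the lemon behind where they stand.

Things in the scene. Friction and masses are not known exactly. Their poses are not given: they have to be found in the camera images.
- filter: White upright water filter, 110 mm wide, 141 mm to the shoulder, then a neck (46 mm wide, open end 170 mm up) with three steel claws; fixed to the worktop. Origin: centre of its underside; z up, -x points to its tap (steel, out to 120 mm, below 140 mm). Bore in the neck: 40 mm wide, flat floor 65 mm below the neck's end, empty.
- cap: Loose navy blue cap, skirt 73 mm wide and 33 mm high, on top a bar 24 mm thick (along its x), 62 mm long, ends round (along its y), 33 to 63 mm above the origin; flat shoulder beside the bar at 33 mm. Origin: centre of the skirt's underside, z up. White mark at -x. 110 g. Shut: origin 150 mm above the filter's, axes within 0.04 rad of the filter's.
- neck_rim (a point): Centre of the neck's end. A spring ring lifts the cap (5 N, 1.6 N a mm more) so that its three lugs sit in pockets. Teeth block turning till it is pressed below them: 2.5 to 7.5 mm (9 to 17 N), unlike each time, as they sit on a screwed sleeve; 0.8 mm deeper the cap meets the sleeve's hard rim. 20 N always frees it; over 40 N is forcing. Cap off: the ring stands 10 mm over the neck's end.
- cap_bar (a point): Centre of the cap's grip bar, 48 mm above the cap's origin. Kept pressed, the cap turns anticlockwise (seen from above); past the teeth its lugs are free and it lifts straight off at any turn from 0.75 to 1.4 rad (best 1.1); a solid stop follows at 1.5. Red dot: shut; green dot: open.
- cartridge: Loose new cartridge standing upright: white round body 35 mm wide, 55 mm high, cone to 65 mm, then a stem 13 mm wide, to 98 mm (navy blue from 71 mm). Origin: centre of its underside, z along the stem. 120 g. Fully home: origin on the bore's floor, 105 mm above the filter's origin, so the stem stands 33 mm out of the neck.
- stem_top (a point): Centre of the top of the cartridge's stem, 98 mm above its origin.
- dish: Loose shallow round white dish, 107 mm wide, rim 17 mm high, for the wet cap. Origin: centre of its underside. Its floor is 4 mm up and 60 mm wide, then it slopes up; the cap rests about 4 to 9 mm above the dish's origin.
- mug: White spotted mug, 78 mm wide, 93 mm high, standing under the filter's tap; leave it. Origin: at its underside, 18 mm from the middle of the cup, which lies at +y; the handle is at -y.
- lemon: Yellow lemon, 72 mm long, lying behind on the worktop; leave it. Origin: under its middle.
Things that resemble listed ones, but are neither listed nor needed, are in the scene too. What is shaped like the cap but pink is not meant. Leave any purple look-alike of the cartridge alone.

How it is judged:
On the way, in this order (a step that is already met when the one before it is completed fails the run):
1. the cap is free of its catch and lifted clear of the neck (z of cap in the frame of filter above 0.185 m), for 0.1 s.
2. the cap rests in the dish, right way up (horizontal distance between cap and dish below 0.02 m and z of cap in the frame of dish below 0.02 m and angle between cap's own z axis and vertical below 0.15 rad), for 0.2 s.
3. the cartridge is fully home in the filter (horizontal distance between cartridge and filter below 0.006 m and z of cartridge in the frame of filter below 0.109 m and angle between cartridge's own z axis and vertical below 0.12 rad), for 0.2 s.
At the end, for the whole second after the job is handed in: the cap rests in the dish within 20 mm of its centre and upright within 0.15 rad, the cartridge stands on the bore's floor (origin less than 4 mm above it, within 6 mm of the axis, upright within 0.12 rad), both are at rest, and the mug and the lemon stand within 30 mm of where they were (all of step 2 and all of step 3 and linear speed of each of cap, cartridge below 0.02 m/s and distance of each of mug, lemon from where it was at the start of the episode below 0.03 m); the robot touches nothing.
It fails at once if the cap is forced: more than 40 N between cap and filter (contact force between cap and filter above 40 N).
It fails at once if the cap is slammed into the dish (over 40 N) or dropped on its way there (falls faster than 0.5 m/s out of the fingers) (contact force between cap and dish above 40 N or (linear speed of cap above 0.5 m/s and contact force between the fingers and cap below 0.1 N and horizontal distance between cap and filter above 0.08 m)).
It fails at once if the cartridge is jammed into the filter (over 40 N) or dropped (falls faster than 0.5 m/s out of the fingers) (contact force between cartridge and filter above 40 N or (linear speed of cartridge above 0.5 m/s and contact force between the fingers and cartridge below 0.1 N)).
It fails at once if the mug or the lemon is pushed away (distance of any of mug, lemon from where it was at the start of the episode above 0.03 m).
It also fails if it takes over 72 s, if anything falls off the work surface, if the arm or the gripper's body presses on something with over 40 N, if the wrist force passes 120 N, or if a joint passes its speed limit or range.

## Robot

A 7-joint arm with a two-finger parallel gripper is mounted at the origin on a cart in front of the work surface, level with it; the furniture and walls round the work are solid. World frame = base frame: x ahead of the robot, y to its left, z up, the work surface at z = 0. Lengths are in m, angles in rad, forces in N, time in s.
With the tool pointing down it reaches from about 0.4 to 0.85 m from the base axis. Payload 4.5 kg.
Tool frame: the origin (TCP) lies on the centre line of the jaws, within the pads' length; the fingertips stand 22 mm ahead of it and the grasp point (between the pads) lies 3 mm ahead of it; z points along the fingers, y is the line along which they close (so a half turn about z gives the same grasp; the last joint's range is limited). The gripper opens to 88 mm and grips with 3 to 60 N. Pads are 18 mm wide; open, the fingers measure 123 mm over their backs; the gripper's body (75 mm by 187 mm) begins 45 mm behind the grasp point.
Start: joints at [-1.256, 0.689, -0.195, 1.565, 0.157, 0.902, -0.215], TCP at [0.173, 0.601, 0.261] pointing down, gripper open.
Joint ranges: [-3.01, 3.01], [-0.46, 2.08], [-1.47, 1.51], [0.13, 2.56], [-1, 4.14], [0.04, 2.09], [-2.66, 2.66]. Speed limits (rad/s): [2.57, 2.57, 3.14, 3.14, 3.14, 3.14, 3.14].

## Interface

Orientations are given as a 3x3 rotation matrix whose columns are the frame's x, y, z axes.
In Python, from rig import manip, cams gives the robot as it stands. The module is installed in compiled form; this text tells all that it offers.
- The arm moves only by the shell command python3 -m handwheel 'ROWS' [OPENING] [FORCE]. ROWS is a JSON object whose one key "series" holds a list of rows, each a list of 2 entries, a list of its own where there are three numbers: the shift along the tool's x, y, z in units of 30 mm (1.0 is 30 mm), then the turn, a rotation vector about the tool's x, y, z in units of 5 degrees (1.0 is 5 degrees). In form: {"series": [[[x, y, z], [rx, ry, rz]], ...]}. A call has 1 to 10 rows; each row is the pose to reach, as a shift and turn from the pose commanded when the call began, along the tool's axes at that moment; what a row does not reach only later rows make up. A row lasts 1/12 s, in which the tool goes at most 41.7 mm and 7.16 degrees, less where a joint would pass 70% of its speed; a pose out of reach is approached as far as the arm can. A call with a gripper value outside its range is refused whole. OPENING is the finger opening in mm, from 0 to 88.1, set as the call begins (- or left out, the last holds). The fingers move at their own pace and stop on an object; FORCE is the grip in N (left out, the last holds). Time passes only in rows, so rows that repeat a pose let the fingers close. It gives the time, the measured TCP pose, the force, the opening and the grip force at its end, in the units of the state.
- manip.get_obs(): the state, without advancing time (a new reading comes with each control period).
- cams.get_image(name): name is "scene" or "side" or "wrist"; returns a dict with "img" (420x560x3 uint8, blue, green, red), "z_map" (420x560 float32, m along the optical axis (not along the pixel's ray), 0 where there is no reading), "fx", "fy", "cx", "cy" (pixels), "rvec" (rotation vector, rad) and "tvec" (3), from world to camera coordinates, as OpenCV has them. Camera axes: x right, y down, z forward; pixel columns grow to the right and rows downward; lengths in m; the calibration is good to about 2 mm. A picture is of the moment at which its call begins.
- manip.close_job(): hands the job in; it is judged then, once.
The state is a dict: "t": time; "q": joint angles; "joint_vel": joint speeds; "joint_efforts": joint torques, N m; "ee_pos": TCP position; "tool_rot": TCP orientation; "force": force on the tool from outside, world axes, zero at the start; "moment": the same for the moment, N m; "finger_gap": finger opening in m; "gripper_force": force on a finger pad.
Only numpy, scipy, OpenCV 4.12 (cv2) and the standard library are available. Lean on these libraries where they do the work, as an engineer would, in place of code of your own. Each camera call takes 0.05 s, during which the arm holds its last target. There are 200 camera calls.

## Working session

There is one attempt and no reset: what is moved stays moved. The work goes in short steps, Python scripts to look and compute and a shell command to move; the robot and the scene stay as the last step left them, time stands still between calls to the robot, and variables do not carry over. Pictures are saved under pics/ and viewed, at most 10 in all, crops included, and the job is handed in when it is done.

```bash
mkdir -p pics; cat > h.py <<'E'
import numpy as np, cv2
from rig import manip, cams
def grab(n):
    d=cams.get_image(n); R=cv2.Rodrigues(np.array(d["rvec"],float))[0]; t=np.array(d["tvec"],float).ravel()
    z=d["z_map"]; v,u=np.mgrid[:z.shape[0],:z.shape[1]]
    P=np.stack([(u-d["cx"])/d["fx"]*z,(v-d["cy"])/d["fy"]*z,z],-1)
    d["W"]=(P-t)@R; d["W"][z==0]=np.nan
    d["R"]=R;d["t"]=t
    return d
def togo(target,yawvec=None):
    "shift in tool axes, units of 30mm"
    o=manip.get_obs(); R=np.array(o["tool_rot"]); return (R.T@(np.array(target)-o["ee_pos"]))/0.03
E
python3 - <<'E'
from h import *
ims=[]
for n in ["scene","side","wrist"]:
    d=grab(n); cv2.imwrite(f"pics/{n}0.png",d["img"]); np.savez(f"{n}0.npz",W=d["W"],img=d["img"]); print(n,d["fx"],d["cx"],(-d["R"].T@d["t"]).round(3))
o=manip.get_obs(); print({k:np.round(v,3).tolist() for k,v in o.items()})
E
```

```text
scene 442.72003057185543 273.3951366019723 [-0.021 -0.252  1.005]
side 380.80945647486703 279.26186604422315 [0.192 0.4   0.951]
wrist 309.911760886069 279.2196882462701 [0.105 0.62  0.384]
{'t': 0.15, 'q': [-1.256, 0.69, -0.195, 1.566, 0.157, 0.902, -0.215], 'joint_vel': [-0.0, -0.002, -0.002, -0.003, 0.001, -0.0, 0.001], 'joint_efforts': [-0.001, -52.787, -1.269, -15.359, -0.053, 0.004, 0.0], 'ee_pos': [0.173, 0.6, 0.26], 'tool_rot': [[-0.961, 0.277, -0.0], [0.277, 0.961, -0.001], [-0.0, -0.001, -1.0]], 'force': [0.041, 0.19, -0.187], 'moment': [-0.022, 0.034, -0.022], 'gripper_force': 0.0, 'finger_gap': 0.088}
```

View pics/scene0.png

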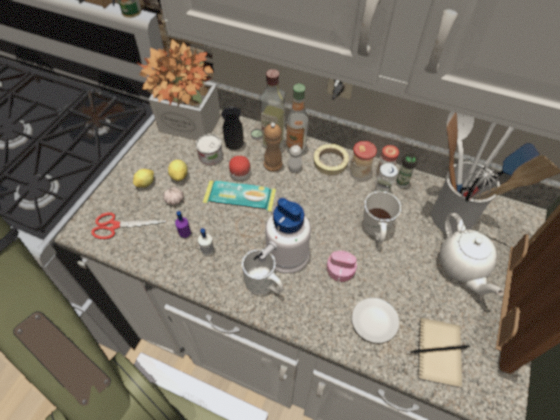

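View pics/side0.png

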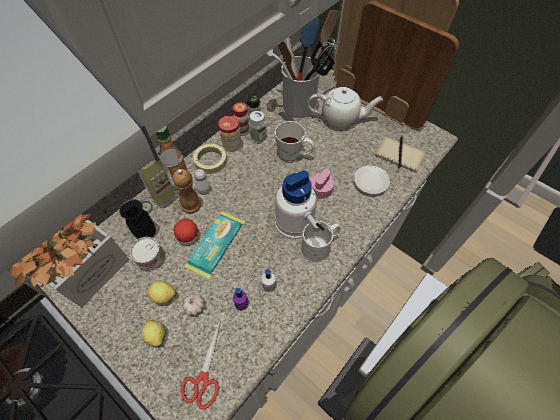

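Candidates: navy cap at scene (288,213), not the pink one at (342,264). The white cartridge with the navy stem is at (206,241), not the purple one at (183,224). The dish is at (375,320), the mug at (260,270) and the lemons at (143,177) and (177,169). Next I'll measure these and check them in a crop.

```bash
python3 - <<'E'
from h import *
from scipy.optimize import least_squares
def circ(p):
    r=least_squares(lambda a:np.hypot(p[:,0]-a[0],p[:,1]-a[1])-a[2],[*p.mean(0),.03],loss="soft_l1",f_scale=.002).x; return r.round(4)
crops=[]
for n,boxes in [("scene",dict(cap=(265,190,315,245),cart=(193,225,220,258),dish=(345,290,405,350))),("side",dict(cap=(275,165,322,212),cart=(258,262,280,295),dish=(348,160,395,200)))]:
    d=np.load(n+"0.npz"); W,im=d["W"],d["img"]
    hsv=cv2.cvtColor(im,cv2.COLOR_BGR2HSV)
    for k,(a,b,c,e) in boxes.items():
        w=W[b:e,a:c].reshape(-1,3); h=hsv[b:e,a:c].reshape(-1,3).astype(int); navy=(h[:,0]>100)&(h[:,0]<130)&(h[:,1]>100)
        print(n,k,"zmax",np.nanmax(w[:,2]).round(4))
        if k=="cap":
            for lo,hi in [(.20,.225),(.174,.192)]:
                m=navy&(w[:,2]>lo)&(w[:,2]<hi); print(lo,m.sum(),np.median(w[m],0).round(4)); 
                if m.sum()>10: print(" rect",cv2.minAreaRect((w[m][:,:2]*1000).astype(np.float32)))
        if k=="cart":
            m=w[:,2]>.08; print(m.sum(),w[m].mean(0).round(4)); m=(w[:,2]>.02)&(w[:,2]<.052); print(m.sum(),circ(w[m][:,:2])); m=w[:,2]>.094; print("top",m.sum(),w[m].mean(0).round(4))
        if k=="dish":
            m=(w[:,2]>.0135)&(w[:,2]<.03); print(m.sum(),circ(w[m][:,:2]),cv2.minEnclosingCircle((w[m][:,:2]*1000).astype(np.float32)))
    a,b=(170,180) if n=="scene" else (220,160)
    crops.append(cv2.resize(im[b:b+150,a:a+130],None,fx=3,fy=3,interpolation=cv2.INTER_CUBIC))
cv2.imwrite("pics/crop1.png",np.hstack(crops))
# filter body & mug
for n,(a,b,c,e) in dict(scene=(235,225,312,300),side=(270,190,345,262)).items():
    d=np.load(n+"0.npz"); w=d["W"][b:e,a:c].reshape(-1,3)
    m=(w[:,2]>.03)&(w[:,2]<.12); p=w[m]; np.random.seed(0)
    if 1:
        m=(w[:,2]>.085)&(w[:,2]<.097); print(n,"mugrim?",m.sum(),np.median(w[m],0).round(3))
E
```

```text
scene cap zmax 0.2151
0.2 268 [ 0.5141 -0.0511  0.2112]
 rect ((518.0147094726562, -49.25033950805664), (59.55763244628906, 25.422224044799805), 76.11809539794922)
0.174 346 [ 0.5025 -0.0541  0.1819]
 rect ((513.7260131835938, -50.89173126220703), (65.50727081298828, 68.19392395019531), 45.35742950439453)
scene cart zmax 0.1004
44 [0.4425 0.1442 0.0929]
95 [0.4448 0.1458 0.0171]
top 25 [0.4438 0.1455 0.0978]
scene dish zmax 0.0201
236 [ 0.429  -0.3083  0.0507] ((429.5475769042969, -308.44085693359375), 53.98329162597656)
side cap zmax 0.2171
0.2 240 [ 0.5134 -0.0421  0.2127]
 rect ((515.618408203125, -45.06423568725586), (58.4210319519043, 23.549283981323242), 73.32286071777344)
0.174 323 [ 0.502  -0.0331  0.1834]
 rect ((514.38671875, -42.55534744262695), (71.35245513916016, 64.7356185913086), 10.79613208770752)
side cart zmax 0.1021
38 [0.441  0.1489 0.0956]
66 [0.4426 0.1471 0.0176]
top 28 [0.4419 0.148  0.0986]
side dish zmax 0.0217
186 [ 0.4263 -0.3058  0.0505] ((428.0010070800781, -306.43951416015625), 55.191612243652344)
scene mugrim? 281 [ 0.44  -0.042  0.09 ]
side mugrim? 254 [ 0.425 -0.008  0.091]
```

View pics/crop1.png

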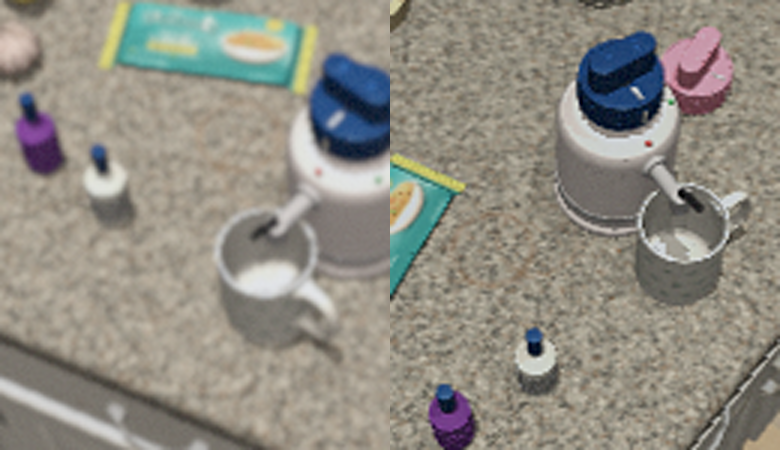

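The crop confirms it: navy cap with its white mark toward the tap and red dot, and the white cartridge with the navy stem next to the purple one. The cap bar is at about (0.517, -0.047) with its long axis at 75° (filter yaw about -15°). The cartridge is at (0.443, 0.147) and the dish at (0.429, -0.307). I'm moving toward the cap.

```bash
python3 -m handwheel '{"series": [[[-0.9,-0.9,-0.5],[0,0,1]],[[-1.8,-1.8,-1],[0,0,2]],[[-2.7,-2.7,-1.3],[0,0,3]],[[-3.6,-3.6,-1.3],[0,0,4]],[[-4.5,-4.6,-1.3],[0,0,5]],[[-5.4,-5.5,-1.3],[0,0,6]],[[-6.3,-6.4,-1.3],[0,0,7]],[[-7.2,-7.3,-1.3],[0,0,8]],[[-8.1,-8.3,-1.3],[0,0,9]],[[-9,-9.3,-1.3],[0,0,10]]]}' 70 30
cat >> h.py <<'E'
def plan(p,yaw):
    "to-go shift (30mm units) and turn (5deg units) for tool down, tool y at yaw (mod pi)"
    o=manip.get_obs(); R=np.array(o["tool_rot"]); best=None
    for s in (0,np.pi):
        a=yaw+s; y=np.array([np.cos(a),np.sin(a),0]); z=np.array([0,0,-1.]); T=np.stack([np.cross(y,z),y,z],1)
        rv=cv2.Rodrigues(R.T@T)[0].ravel()/np.radians(5)
        if best is None or np.linalg.norm(rv)<np.linalg.norm(best): best=rv
    print("t",round(o["t"],2),"pos",np.round(o["ee_pos"],4),"q",np.round(o["q"],2),"F",np.round(o["force"],1),"M",np.round(o["moment"],2),"gap",round(o["finger_gap"],4),o["gripper_force"])
    print("shift",(R.T@(np.array(p)-o["ee_pos"])/.03).round(2),"turn",best.round(2))
E
python3 -c "
from h import *
plan([.517,-.047,.30],np.radians(-15))"
```

```text
t: 0.98
ee_pos: [0.3557, 0.256, 0.2998]
tool_rot: [[-0.402, 0.916, 0.0], [0.916, 0.402, 0.0], [0.0, 0.0, -1.0]]
force: [0.6, -0.2, 0.8]
finger_gap: 0.07
gripper_force: 0.0
t 0.98 pos [0.3557 0.256  0.2998] q [-0.75  0.39  0.03  2.05 -0.02  0.7  -0.3 ] F [ 0.6 -0.2  0.8] M [-0.06 -0.   -0.  ] gap 0.07 0.0
shift [-1.141e+01  8.600e-01 -1.000e-02] turn [ 0.   -0.    7.74]
```

```bash
python3 -m handwheel '{"series": [[[-1.2,0.1,0],[0,0,0.8]],[[-2.4,0.2,0],[0,0,1.6]],[[-3.6,0.3,0],[0,0,2.4]],[[-4.8,0.4,0],[0,0,3.2]],[[-6,0.5,0],[0,0,4.1]],[[-7.2,0.6,0],[0,0,5]],[[-8.4,0.7,0],[0,0,5.9]],[[-9.6,0.8,0],[0,0,6.8]],[[-10.6,0.85,0],[0,0,7.4]],[[-11.4,0.86,0],[0,0,7.74]]]}' 70 30
python3 - <<'E'
from h import *
plan([.517,-.047,.30],np.radians(-15))
d=grab("wrist"); cv2.imwrite("pics/w1.png",d["img"]); w=d["W"]; hsv=cv2.cvtColor(d["img"],cv2.COLOR_BGR2HSV)
navy=(hsv[...,0]>100)&(hsv[...,0]<130)&(hsv[...,1]>100)
for lo,hi in [(.205,.225),(.17,.19)]:
    m=navy&(w[...,2]>lo)&(w[...,2]<hi); print(lo,m.sum(),np.median(w[m],0).round(4),cv2.minAreaRect((w[m][:,:2]*1000).astype(np.float32)))
plan([.517,-.047,.208],np.radians(-15))
E
```

```text
t: 1.82
ee_pos: [0.5184, -0.0474, 0.2996]
tool_rot: [[0.26, 0.966, 0.0], [0.966, -0.26, -0.001], [-0.001, 0.001, -1.0]]
force: [0.3, 0.7, -0.7]
finger_gap: 0.0704
gripper_force: 0.0
t 1.82 pos [ 0.5184 -0.0474  0.2996] q [-0.14  0.51  0.23  1.84 -0.15  0.81 -0.1 ] F [ 0.3  0.7 -0.7] M [-0.09  0.09  0.01] gap 0.0704 0.0
shift [-0.   -0.05 -0.01] turn [ 0.01  0.01 -0.01]
0.205 2315 [ 0.5205 -0.0448  0.2131] ((519.9938354492188, -46.651939392089844), (58.859249114990234, 24.055557250976562), 72.92414093017578)
0.17 2681 [ 0.534  -0.0474  0.1833] ((520.6194458007812, -45.21855926513672), (67.48796844482422, 68.27796173095703), 73.25959014892578)
t 1.87 pos [ 0.5199 -0.0522  0.2999] q [-0.14  0.51  0.23  1.84 -0.15  0.81 -0.1 ] F [ 2.2 -2.6  0.4] M [-0.34 -0.08  0.  ] gap 0.0698 0.0
shift [ 0.15 -0.15  3.06] turn [ 0.05  0.05 -0.08]
```

View pics/w1.png

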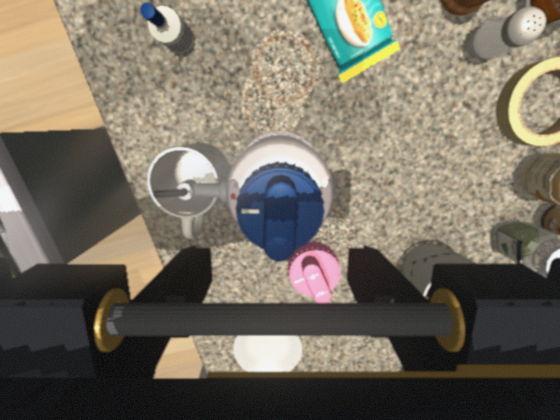

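The bar lies between the open jaws at about (281,215), with the pink cap well below. I'll descend and grip.

```bash
python3 -m handwheel '{"series": [[[0,0.03,0.6],[0,0,0.25]],[[0,0.03,1.2],[0,0,0.25]],[[0,0.03,1.8],[0,0,0.25]],[[0,0.03,2.3],[0,0,0.25]],[[0,0.03,2.7],[0,0,0.25]],[[0,0.03,2.95],[0,0,0.25]],[[0,0.03,3.05],[0,0,0.25]],[[0,0.03,3.05],[0,0,0.25]],[[0,0.03,3.05],[0,0,0.25]],[[0,0.03,3.05],[0,0,0.25]]]}' 70 30
python3 -c "
from h import *
plan([.519,-.0465,.208],np.radians(-16.3))"
python3 -m handwheel '{"series": [[[0,0,0],[0,0,0]],[[0,0,0],[0,0,0]],[[0,0,0],[0,0,0]],[[0,0,0],[0,0,0]],[[0,0,0],[0,0,0]],[[0,0,0],[0,0,0]],[[0,0,0],[0,0,0]],[[0,0,0],[0,0,0]]]}' 10 55
python3 -c "
from h import *
plan([.519,-.0465,.208],np.radians(-16.3))"
```

```text
t: 2.7
ee_pos: [0.5189, -0.0448, 0.2089]
tool_rot: [[0.276, 0.961, 0.001], [0.961, -0.276, 0.0], [0.0, 0.001, -1.0]]
force: [-0.5, -0.7, 0.9]
finger_gap: 0.0699
gripper_force: 0.0
t 2.7 pos [ 0.5189 -0.0448  0.2089] q [-0.11  0.64  0.18  1.95 -0.2   0.57 -0.08] F [-0.5 -0.7  0.9] M [-0.03  0.12  0.01] gap 0.0699 0.0
shift [-0.05  0.02  0.03] turn [ 0.02 -0.01  0.05]
t: 3.37
ee_pos: [0.5191, -0.0449, 0.2083]
tool_rot: [[0.276, 0.961, 0.001], [0.961, -0.276, -0.0], [0.0, 0.001, -1.0]]
force: [1.8, -0.1, -1.4]
finger_gap: 0.0235
gripper_force: 55.0
t 3.37 pos [ 0.5191 -0.0449  0.2083] q [-0.11  0.64  0.18  1.95 -0.2   0.57 -0.08] F [ 1.8 -0.1 -1.4] M [-0.12 -0.16  0.01] gap 0.0235 54.95624313130975
shift [-0.05  0.01  0.01] turn [ 0.02 -0.    0.05]
```

```bash
python3 -m handwheel '{"series": [[[0,0,0.03],[0,0,0]],[[0,0,0.05],[0,0,0]],[[0,0,0.08],[0,0,0]],[[0,0,0.1],[0,0,0]],[[0,0,0.1],[0,0,0]],[[0,0,0.1],[0,0,0]]]}'
python3 -m handwheel '{"series": [[[0,0,0.01],[0,0,0]],[[0,0,0.02],[0,0,0]],[[0,0,0.03],[0,0,0]],[[0,0,0.04],[0,0,0]],[[0,0,0.04],[0,0,0]],[[0,0,0.04],[0,0,0]]]}'
```

```text
t: 3.87
ee_pos: [0.519, -0.0449, 0.2059]
tool_rot: [[0.276, 0.961, 0.002], [0.961, -0.276, 0.0], [0.001, 0.002, -1.0]]
force: [-0.1, -0.2, 7.3]
finger_gap: 0.0234
gripper_force: 55.0
t: 4.37
ee_pos: [0.5191, -0.0449, 0.2049]
tool_rot: [[0.276, 0.961, 0.002], [0.961, -0.276, 0.0], [0.001, 0.002, -1.0]]
force: [0.6, 0.9, 8.7]
finger_gap: 0.0235
gripper_force: 55.0
```

```bash
python3 -m handwheel '{"series": [[[0,0,0.02],[0,0,0]],[[0,0,0.03],[0,0,0]],[[0,0,0.04],[0,0,0]],[[0,0,0.04],[0,0,0]],[[0,0,0.04],[0,0,0]]]}' | grep -E "ee_pos|force"
python3 -m handwheel '{"series": [[[0,0,0.02],[0,0,0]],[[0,0,0.03],[0,0,0]],[[0,0,0.04],[0,0,0]],[[0,0,0.04],[0,0,0]],[[0,0,0.04],[0,0,0]]]}'| grep -E "ee_pos|force"
```

```text
ee_pos: [0.5191, -0.0449, 0.2039]
force: [-0.5, 0.2, 9.8]
gripper_force: 55.0
ee_pos: [0.5191, -0.0449, 0.2029]
force: [-2.1, 0.0, 12.2]
gripper_force: 55.0
```

```bash
python3 -m handwheel '{"series": [[[0,0,0.02],[0,0,0]],[[0,0,0.03],[0,0,0]],[[0,0,0.03],[0,0,0]],[[0,0,0.03],[0,0,0]]]}' | grep -E "ee_pos|force"
python3 -m handwheel '{"series": [[[0,0,0.02],[0,0,0]],[[0,0,0.03],[0,0,0]],[[0,0,0.03],[0,0,0]],[[0,0,0.03],[0,0,0]]]}'| grep -E "ee_pos|force"
```

```text
ee_pos: [0.5191, -0.0449, 0.2021]
force: [-0.1, 0.5, 13.6]
gripper_force: 55.0
ee_pos: [0.519, -0.0449, 0.2013]
force: [-1.8, 0.3, 14.8]
gripper_force: 55.0
```

```bash
python3 -m handwheel '{"series": [[[0,0,0.02],[0,0,0]],[[0,0,0.03],[0,0,0]],[[0,0,0.03],[0,0,0]],[[0,0,0.03],[0,0,0]]]}' | grep -E "ee_pos|force"
python3 -m handwheel '{"series": [[[0,0,0.01],[0,0,0]],[[0,0,0.02],[0,0,0]],[[0,0,0.02],[0,0,0]],[[0,0,0.02],[0,0,0]]]}'| grep -E "ee_pos|force"
```

```text
ee_pos: [0.5191, -0.0449, 0.2007]
force: [-2.8, 0.3, 17.0]
gripper_force: 55.0
ee_pos: [0.5191, -0.0449, 0.2006]
force: [-2.8, 0.2, 21.9]
gripper_force: 55.0
```

Hard rim reached at about 22 N, so the cap is below the teeth. I'll ease off slightly and turn anticlockwise.

```bash
python3 -m handwheel '{"series": [[[0,0,-0.01],[0,0,-0.5]],[[0,0,-0.01],[0,0,-1]],[[0,0,-0.01],[0,0,-1.5]],[[0,0,-0.01],[0,0,-2]]]}'
python3 -c "
from h import *
plan([.519,-.0465,.2],np.radians(-16.3))"
```

```text
t: 6.87
ee_pos: [0.5194, -0.0449, 0.2007]
tool_rot: [[0.104, 0.995, 0.003], [0.995, -0.104, 0.0], [0.001, 0.003, -1.0]]
force: [-1.4, 0.6, 18.3]
finger_gap: 0.0234
gripper_force: 55.0
t 6.87 pos [ 0.5194 -0.0449  0.2007] q [-0.08  0.65  0.12  1.95 -0.14  0.55  0.04] F [-1.4  0.6 18.3] M [ 0.03  0.55 -0.18] gap 0.0234 54.99313618987799
shift [-0.06 -0.01  0.02] turn [ 0.04 -0.01  2.06]
```

```bash
python3 -m handwheel '{"series": [[[0,0,0],[0,0,-0.6]],[[0,0,0],[0,0,-1.2]],[[0,0,0],[0,0,-2]],[[0,0,0],[0,0,-3]],[[0,0,0],[0,0,-4]],[[0,0,0],[0,0,-5]]]}'
python3 -m handwheel '{"series": [[[0,0,0],[0,0,-1]],[[0,0,0],[0,0,-2]],[[0,0,0],[0,0,-3]],[[0,0,0],[0,0,-4]],[[0,0,0],[0,0,-5]],[[0,0,0],[0,0,-5.5]],[[0,0,0],[0,0,-5.5]]]}'
python3 -c "
from h import *
plan([.519,-.0465,.2],np.radians(-16.3))"
```

```text
t: 7.37
ee_pos: [0.5197, -0.0447, 0.2007]
tool_rot: [[-0.328, 0.945, 0.004], [0.945, 0.328, 0.0], [-0.001, 0.004, -1.0]]
force: [-0.4, -0.0, 17.8]
finger_gap: 0.0235
gripper_force: 55.0
t: 7.95
ee_pos: [0.5197, -0.0447, 0.2007]
tool_rot: [[-0.726, 0.688, 0.004], [0.688, 0.726, 0.0], [-0.003, 0.003, -1.0]]
force: [-2.0, 0.2, 17.3]
finger_gap: 0.0236
gripper_force: 55.0
t 7.95 pos [ 0.5197 -0.0447  0.2007] q [ 0.09  0.64 -0.14  1.94  0.16  0.56  0.65] F [-2.   0.2 17.3] M [-0.04  0.42 -0.09] gap 0.0236 54.96519086882472
shift [-0.02 -0.06  0.02] turn [5.000e-02 1.000e-02 1.257e+01]
```

```bash
python3 -m handwheel '{"series": [[[0,0,-0.1],[0,0,0]],[[0,0,-0.2],[0,0,0]],[[0,0,-0.35],[0,0,0]],[[0,0,-0.5],[0,0,0]],[[0,0,-0.7],[0,0,0]],[[0,0,-0.9],[0,0,0]],[[0,0,-1.1],[0,0,0]],[[0,0,-1.4],[0,0,0]],[[0,0,-1.7],[0,0,0]],[[0,0,-2],[0,0,0]]]}'
python3 -m handwheel '{"series": [[[0,0,-0.3],[0,0,0]],[[0,0,-0.6],[0,0,0]],[[0,0,-0.9],[0,0,0]],[[0,0,-1.1],[0,0,0]],[[0,0,-1.2],[0,0,0]],[[0,0,-1.2],[0,0,0]],[[0,0,-1.2],[0,0,0]]]}'
python3 - <<'E'
from h import *
# dish: floor check + neck centre, from scene/side
for n in ("scene","side"):
    d=grab(n); cv2.imwrite(f"pics/{n}2.png",d["img"]); np.savez(n+"2.npz",W=d["W"],img=d["img"]); w=d["W"].reshape(-1,3)
    m=(w[:,2]>.174)&(w[:,2]<.186)&(np.hypot(w[:,0]-.519,w[:,1]+.046)<.04); p=w[m]
    if len(p)>8: print(n,"ring",len(p),cv2.minEnclosingCircle((p[:,:2]*1000).astype(np.float32)))
    im=d["img"]; print([d["R"].dot(q)+d["t"] for q in []])
d2=[cv2.resize(np.load(n+"2.npz")["img"][b:b+150,a:a+130],None,fx=3,fy=3,interpolation=cv2.INTER_CUBIC) for n,a,b in (("scene",230,150),("side",240,120))]
cv2.imwrite("pics/crop2.png",np.hstack(d2))
plan([.4285,-.3075,.30],np.radians(45))
E
```

```text
t: 8.78
ee_pos: [0.5183, -0.0448, 0.2595]
tool_rot: [[-0.725, 0.689, -0.0], [0.689, 0.725, 0.0], [0.0, 0.0, -1.0]]
force: [0.6, 0.3, -1.6]
finger_gap: 0.0236
gripper_force: 55.0
t: 9.37
ee_pos: [0.5182, -0.0448, 0.2945]
tool_rot: [[-0.725, 0.689, -0.0], [0.689, 0.725, 0.0], [0.0, -0.0, -1.0]]
force: [0.5, -0.1, -0.8]
finger_gap: 0.0235
gripper_force: 55.0
scene ring 49 ((517.8792114257812, -49.11598587036133), 21.75126075744629)
[]
side ring 48 ((515.7681884765625, -45.368133544921875), 22.16568946838379)
[]
t 9.47 pos [ 0.518  -0.0448  0.2941] q [ 0.11  0.51 -0.17  1.84  0.11  0.81  0.69] F [-0.5 -0.4 -0.8] M [-0.09  0.02  0.03] gap 0.0236 54.95554056018591
shift [-3.87 -8.4  -0.19] turn [-0.01 -0.01  0.29]
```

View pics/crop2.png

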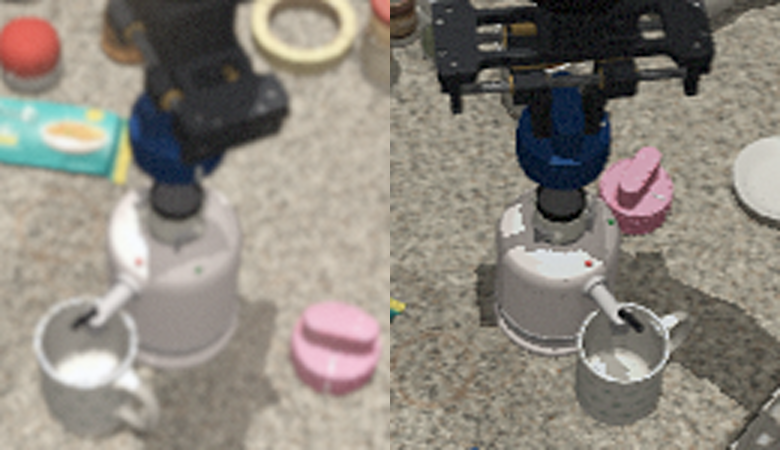

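The cap is off and held level. The bare neck shows at crop (178,205) and (560,215), and its centre is at about (0.518, -0.046). Next, to the dish.

```bash
python3 -m handwheel '{"series": [[[-0.2,-0.4,0],[0,0,0]],[[-0.6,-1.2,0],[0,0,0]],[[-1.1,-2.3,0],[0,0,0]],[[-1.6,-3.4,0],[0,0,0]],[[-2.1,-4.5,0],[0,0,0]],[[-2.6,-5.6,0],[0,0,0]],[[-3,-6.6,0],[0,0,0]],[[-3.4,-7.4,0],[0,0,0]],[[-3.7,-8.05,0],[0,0,0]],[[-3.87,-8.4,0],[0,0,0]]]}'
python3 -m handwheel '{"series": [[[0,0,0.4],[0,0,0]],[[0,0,1],[0,0,0]],[[0,0,1.7],[0,0,0]],[[0,0,2.4],[0,0,0]],[[0,0,3.1],[0,0,0]],[[0,0,3.8],[0,0,0]],[[0,0,4.5],[0,0,0]],[[0,0,5.1],[0,0,0]],[[0,0,5.5],[0,0,0]],[[0,0,5.7],[0,0,0]]]}'
python3 - <<'E'
from h import *
plan([.4285,-.3075,.067],np.radians(45))
for n in ("scene","side"):
    d=grab(n); w=d["W"].reshape(-1,3); h=cv2.cvtColor(d["img"],cv2.COLOR_BGR2HSV).reshape(-1,3)
    near=(np.hypot(w[:,0]-.4285,w[:,1]+.3075)<.08)
    m=near&(w[:,2]>.013)&(w[:,2]<.03)&(h[:,1]<60); p=(w[m][:,:2]*1000).astype(np.float32); print(n,m.sum(),cv2.minEnclosingCircle(p))
    cv2.imwrite(f"pics/{n}3.png",d["img"])
E
```

```text
t: 10.3
ee_pos: [0.427, -0.3106, 0.294]
tool_rot: [[-0.722, 0.692, -0.002], [0.692, 0.722, -0.001], [0.001, -0.002, -1.0]]
force: [0.9, 0.1, -1.4]
finger_gap: 0.0235
gripper_force: 55.0
t: 11.13
ee_pos: [0.4288, -0.3059, 0.1217]
tool_rot: [[-0.726, 0.688, -0.002], [0.688, 0.726, 0.002], [0.003, 0.0, -1.0]]
force: [0.9, -0.1, -0.7]
finger_gap: 0.0236
gripper_force: 55.0
t 11.13 pos [ 0.4288 -0.3059  0.1217] q [ 0.6   0.78 -0.11  1.97  0.2   0.4   1.15] F [ 0.9 -0.1 -0.7] M [-0.05  0.05 -0.01] gap 0.0236 54.95545646175742
shift [-0.04 -0.04  1.82] turn [ 0.   -0.04  0.31]
scene 150 ((429.5165710449219, -308.29681396484375), 53.74522018432617)
side 134 ((426.5751953125, -306.553955078125), 54.41828536987305)
```

```bash
python3 -m handwheel '{"series": [[[-0.03,-0.03,0.3],[0,0,0]],[[-0.03,-0.03,0.7],[0,0,0]],[[-0.03,-0.03,1.1],[0,0,0]],[[-0.03,-0.03,1.4],[0,0,0]],[[-0.03,-0.03,1.55],[0,0,0]],[[-0.03,-0.03,1.65],[0,0,0]],[[-0.03,-0.03,1.7],[0,0,0]],[[-0.03,-0.03,1.73],[0,0,0]],[[-0.03,-0.03,1.75],[0,0,0]],[[-0.03,-0.03,1.75],[0,0,0]]]}'
python3 -m handwheel '{"series": [[[0,0,0.02],[0,0,0]],[[0,0,0.05],[0,0,0]],[[0,0,0.07],[0,0,0]],[[0,0,0.09],[0,0,0]],[[0,0,0.09],[0,0,0]]]}'
```

```text
t: 12.07
ee_pos: [0.4292, -0.3088, 0.0714]
tool_rot: [[-0.725, 0.689, 0.001], [0.689, 0.725, -0.0], [-0.001, 0.0, -1.0]]
force: [-0.3, 0.1, -0.7]
finger_gap: 0.0235
gripper_force: 55.0
t: 12.48
ee_pos: [0.429, -0.3087, 0.0683]
tool_rot: [[-0.725, 0.689, -0.0], [0.689, 0.725, 0.0], [0.0, -0.0, -1.0]]
force: [-0.5, 0.1, -1.9]
finger_gap: 0.0234
gripper_force: 55.0
```

```bash
python3 -m handwheel '{"series": [[[0,0,0.02],[0,0,0]],[[0,0,0.04],[0,0,0]],[[0,0,0.05],[0,0,0]],[[0,0,0.05],[0,0,0]]]}'
python3 -m handwheel '{"series": [[[0,0,0.02],[0,0,0]],[[0,0,0.04],[0,0,0]],[[0,0,0.05],[0,0,0]],[[0,0,0.05],[0,0,0]]]}'
```

```text
t: 12.82
ee_pos: [0.429, -0.3087, 0.0671]
tool_rot: [[-0.725, 0.689, 0.0], [0.689, 0.725, 0.0], [-0.0, 0.0, -1.0]]
force: [-1.0, -0.4, 2.7]
finger_gap: 0.0236
gripper_force: 55.0
t: 13.15
ee_pos: [0.4292, -0.3089, 0.0661]
tool_rot: [[-0.725, 0.689, 0.001], [0.689, 0.725, -0.001], [-0.001, 0.0, -1.0]]
force: [-0.8, 1.1, 8.6]
finger_gap: 0.0236
gripper_force: 55.0
```

Contact at 67 mm. I'll ease off and open.

```bash
python3 -m handwheel '{"series": [[[0,0,-0.03],[0,0,0]],[[0,0,-0.04],[0,0,0]],[[0,0,-0.04],[0,0,0]]]}' - 10
python3 -m handwheel '{"series": [[[0,0,0],[0,0,0]],[[0,0,0],[0,0,0]],[[0,0,0],[0,0,0]],[[0,0,-0.2],[0,0,0]],[[0,0,-0.6],[0,0,0]],[[0,0,-1.2],[0,0,0]],[[0,0,-2.1],[0,0,0]],[[0,0,-3.2],[0,0,0]],[[0,0,-4.4],[0,0,0]],[[0,0,-5.5],[0,0,0]]]}' 60
python3 - <<'E'
from h import *
for n in ("scene","side"):
    d=grab(n); w=d["W"].reshape(-1,3); h=cv2.cvtColor(d["img"],cv2.COLOR_BGR2HSV).reshape(-1,3)
    near=(np.hypot(w[:,0]-.4285,w[:,1]+.3075)<.08); nav=(h[:,0]>100)&(h[:,0]<130)&(h[:,1]>100)
    for lo,hi,c in [(.06,.08,nav),(.034,.046,nav),(.013,.022,h[:,1]<60)]:
        m=near&c&(w[:,2]>lo)&(w[:,2]<hi); p=(w[m][:,:2]*1000).astype(np.float32); print(n,lo,m.sum(),np.median(w[m],0).round(4),cv2.minEnclosingCircle(p))
    if n=="scene": cv2.imwrite("pics/c3.png",cv2.resize(d["img"][150:390,180:440],None,fx=2.4,fy=2.4))
plan([.443,.147,.25],np.radians(-15))
E
```

```text
t: 13.4
ee_pos: [0.4289, -0.3083, 0.0666]
tool_rot: [[-0.725, 0.689, -0.0], [0.689, 0.725, 0.001], [0.001, 0.0, -1.0]]
force: [-0.3, 1.0, 2.5]
finger_gap: 0.0241
gripper_force: 10.0
t: 14.23
ee_pos: [0.4287, -0.3087, 0.2337]
tool_rot: [[-0.725, 0.689, 0.0], [0.689, 0.725, -0.0], [-0.0, 0.0, -1.0]]
force: [-0.1, -0.1, -0.6]
finger_gap: 0.0601
gripper_force: 0.0
scene 0.06 254 [ 0.4254 -0.3058  0.0674] ((427.26385498046875, -305.35748291015625), 28.00821876525879)
scene 0.034 327 [ 0.4161 -0.3103  0.0381] ((427.5009765625, -309.1635437011719), 34.847774505615234)
scene 0.013 301 [ 0.4206 -0.3092  0.0152] ((429.4390869140625, -308.6060485839844), 53.74168395996094)
side 0.06 139 [ 0.4252 -0.3008  0.0694] ((424.6763916015625, -304.84100341796875), 30.509950637817383)
side 0.034 218 [ 0.4276 -0.2938  0.0393] ((425.761474609375, -305.97174072265625), 36.58479690551758)
side 0.013 145 [ 0.4069 -0.3044  0.0164] ((426.8836669921875, -305.8870544433594), 54.01816177368164)
t 14.33 pos [ 0.4315 -0.3104  0.2368] q [ 0.64  0.6  -0.17  1.88  0.15  0.66  1.19] F [0.8 1.1 0.1] M [-0.04 -0.04 -0.04] gap 0.0599 0.0
shift [10.23 11.31 -0.52] turn [ 0.09  0.09 12.28]
```

View pics/c3.png

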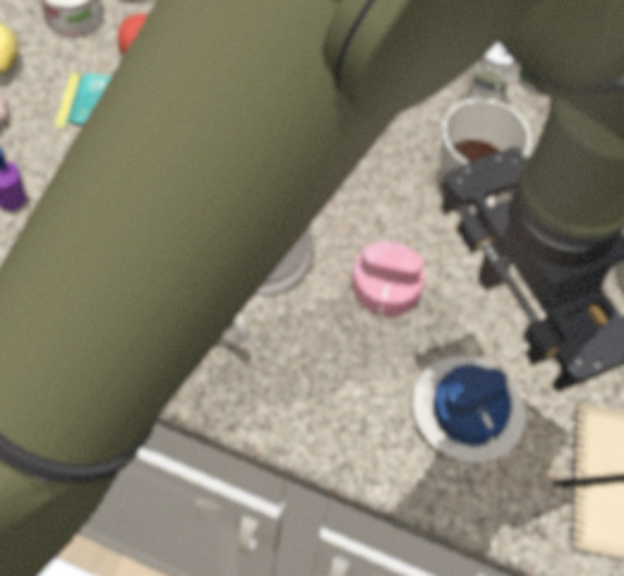

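The cap sits upright in the dish, centred to about 3 mm (crop (473,405)). Now for the cartridge.

```bash
python3 -m handwheel '{"series": [[[0.4,0.4,-0.1],[0,0,0.8]],[[1,1.1,-0.3],[0,0,1.6]],[[1.8,2,-0.5],[0,0,2.4]],[[2.6,2.9,-0.5],[0,0,3.2]],[[3.4,3.8,-0.5],[0,0,4]],[[4.2,4.7,-0.5],[0,0,4.8]],[[5,5.6,-0.5],[0,0,5.6]],[[5.8,6.5,-0.5],[0,0,6.4]],[[6.6,7.4,-0.5],[0,0,7.2]],[[7.4,8.2,-0.5],[0,0,8]]]}' 60
python3 -c "
from h import *
plan([.443,.147,.25],np.radians(-15))"
```

```text
t: 15.17
ee_pos: [0.4373, 0.0246, 0.2464]
tool_rot: [[-0.11, 0.994, -0.0], [0.994, 0.11, 0.0], [0.0, -0.0, -1.0]]
force: [0.8, -0.3, -0.4]
finger_gap: 0.0599
gripper_force: 0.0
t 15.17 pos [0.4373 0.0246 0.2464] q [-0.23  0.48  0.1   2.13 -0.09  0.53  0.05] F [ 0.8 -0.3 -0.4] M [-0.09  0.01 -0.04] gap 0.0599 0.0
shift [ 4.04  0.64 -0.12] turn [-0.   -0.    4.26]
```

```bash
python3 -m handwheel '{"series": [[[0.8,0.1,0],[0,0,0.9]],[[1.7,0.2,0],[0,0,1.8]],[[2.5,0.4,0],[0,0,2.7]],[[3.2,0.5,0],[0,0,3.5]],[[3.7,0.6,0],[0,0,4]],[[3.85,0.64,0],[0,0,4.2]],[[3.85,0.64,0],[0,0,4.2]],[[3.85,0.64,0],[0,0,4.2]]]}' 60
python3 - <<'E'
from h import *
d=grab("wrist"); cv2.imwrite("pics/w4.png",d["img"]); w=d["W"].reshape(-1,3)
h=cv2.cvtColor(d["img"],cv2.COLOR_BGR2HSV).reshape(-1,3); nav=(h[:,0]>100)&(h[:,0]<130)&(h[:,1]>90)
near=np.hypot(w[:,0]-.443,w[:,1]-.147)<.03
m=near&nav&(w[:,2]>.092)&(w[:,2]<.108); print("top",m.sum(),np.median(w[m],0).round(4),cv2.minEnclosingCircle((w[m][:,:2]*1000).astype(np.float32)))
m=near&(w[:,2]>.03)&(w[:,2]<.06); print("body",m.sum(),cv2.minEnclosingCircle((w[m][:,:2]*1000).astype(np.float32)))
# ring of filter in wrist view
m=(np.hypot(w[:,0]-.518,w[:,1]+.046)<.035)&(w[:,2]>.165)&(w[:,2]<.19)
if m.sum()>5: print("ring",m.sum(),np.median(w[m],0),cv2.minEnclosingCircle((w[m][:,:2]*1000).astype(np.float32)))
plan([.443,.147,.102],np.radians(-15))
E
```

```text
t: 15.83
ee_pos: [0.4433, 0.1385, 0.2464]
tool_rot: [[0.251, 0.968, -0.001], [0.968, -0.251, -0.001], [-0.001, -0.0, -1.0]]
force: [-0.6, -1.6, -0.5]
finger_gap: 0.0599
gripper_force: 0.0
top 133 [0.4455 0.148  0.0989] ((445.5964050292969, 147.87045288085938), 6.211427688598633)
body 459 ((445.8028259277344, 147.3213348388672), 17.54629135131836)
t 15.88 pos [0.4433 0.138  0.2465] q [-0.56  0.52  0.24  2.06 -0.22  0.58 -0.42] F [-0.7  0.4 -0.1] M [-0.03  0.13  0.01] gap 0.0603 0.0
shift [ 0.29 -0.08  4.82] turn [-0.    0.01  0.08]
```

View pics/w4.png

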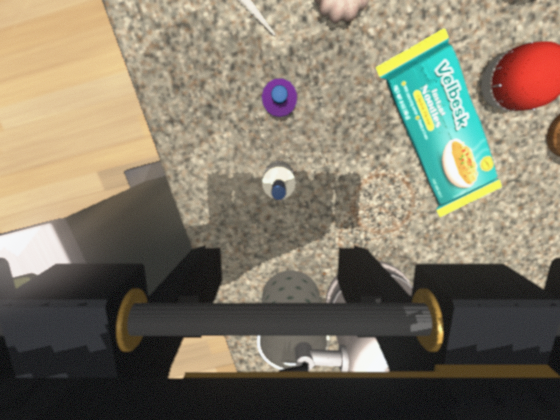

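The wrist view shows the white cartridge with the navy stem at (278,187) and the purple one clear ahead at (280,97). I'll descend onto the stem.

```bash
python3 -m handwheel '{"series": [[[0.1,0,0.4],[0,0,0]],[[0.2,-0.02,1],[0,0,0]],[[0.32,-0.02,1.7],[0,0,0]],[[0.32,-0.02,2.4],[0,0,0]],[[0.32,-0.02,3.1],[0,0,0]],[[0.32,-0.02,3.8],[0,0,0]],[[0.32,-0.02,4.3],[0,0,0]],[[0.32,-0.02,4.65],[0,0,0]],[[0.32,-0.02,4.8],[0,0,0]],[[0.32,-0.02,4.8],[0,0,0]]]}' 44
python3 -m handwheel '{"series": [[[0,0,0],[0,0,0]],[[0,0,0],[0,0,0]],[[0,0,0],[0,0,0]]]}'
python3 -m handwheel '{"series": [[[0,0,0],[0,0,0]],[[0,0,0],[0,0,0]],[[0,0,0],[0,0,0]],[[0,0,0],[0,0,0]],[[0,0,0],[0,0,0]],[[0,0,0],[0,0,0]],[[0,0,0],[0,0,0]]]}' 4 20
```

```text
t: 16.72
ee_pos: [0.4452, 0.1474, 0.102]
tool_rot: [[0.253, 0.968, -0.002], [0.968, -0.253, -0.001], [-0.001, -0.001, -1.0]]
force: [0.3, -0.2, 0.1]
finger_gap: 0.0438
gripper_force: 0.0
t: 16.97
ee_pos: [0.4459, 0.1489, 0.1034]
tool_rot: [[0.251, 0.968, 0.001], [0.968, -0.251, 0.001], [0.001, 0.001, -1.0]]
force: [-0.6, 0.1, -0.4]
finger_gap: 0.0439
gripper_force: 0.0
t: 17.55
ee_pos: [0.4454, 0.149, 0.1027]
tool_rot: [[0.251, 0.968, 0.0], [0.968, -0.251, 0.0], [0.0, -0.0, -1.0]]
force: [-0.3, 0.0, 1.7]
finger_gap: 0.0123
gripper_force: 20.2
```

```bash
python3 -m handwheel '{"series": [[[0,0,-0.2],[0,0,0]],[[0,0,-0.7],[0,0,0]],[[0,0,-1.4],[0,0,0]],[[0,0,-2.3],[0,0,0]],[[0,0,-3.3],[0,0,0]],[[0,0,-4.3],[0,0,0]],[[0,0,-5.3],[0,0,0]],[[0,0,-6.2],[0,0,0]],[[0,0,-6.7],[0,0,0]],[[0,0,-7],[0,0,0]]]}' 4 30
python3 -c "
from h import *
plan([.4985,-.04,.312],np.radians(-15))
import json
for n in ('scene','side'):
    d=grab(n); np.savez(n+'5.npz',W=d['W'],img=d['img'],R=d['R'],t=d['t']); w=d['W'].reshape(-1,3)
    m=(np.hypot(w[:,0]-.518,w[:,1]+.046)<.035)&(w[:,2]>.172)&(w[:,2]<.188); p=w[m]; print(n,'ring',len(p),np.median(p,0).round(4),cv2.minEnclosingCircle((p[:,:2]*1000).astype(np.float32)))
    o=manip.get_obs()['ee_pos']; m=(np.hypot(w[:,0]-o[0],w[:,1]-o[1])<.035)&(w[:,2]>.212)&(w[:,2]<.262); p=w[m]; print(n,'cart',len(p),p.min(0),p.max(0),np.median(p,0))
    cv2.imwrite(f'pics/{n}5.png',cv2.resize(d['img'],None,fx=1.4,fy=1.4))
"
```

```text
t: 18.38
ee_pos: [0.4458, 0.149, 0.3151]
tool_rot: [[0.251, 0.968, 0.003], [0.968, -0.251, 0.002], [0.002, 0.003, -1.0]]
force: [0.4, 0.0, -1.7]
finger_gap: 0.0115
gripper_force: 30.4
t 18.38 pos [0.4458 0.149  0.3151] q [-0.63  0.42  0.31  1.96 -0.18  0.78 -0.47] F [ 0.4  0.  -1.7] M [-0.04  0.12  0.04] gap 0.0115 30.448913052678108
shift [-5.66  3.28  0.1 ] turn [ 0.03 -0.03  0.09]
scene ring 91 [ 0.5194 -0.0491  0.177 ] ((518.7069702148438, -48.3809814453125), 22.57014274597168)
scene cart 216 [0.42684864 0.12682293 0.21485151] [0.45402559 0.15870214 0.26193171] [0.43308012 0.1348366  0.2397574 ]
side ring 90 [ 0.5149 -0.0491  0.1783] ((517.369384765625, -45.97993850708008), 22.620119094848633)
side cart 120 [0.42561993 0.14951678 0.21728491] [0.45623112 0.16616973 0.26154369] [0.43471181 0.16189553 0.2388971 ]
```

```bash
python3 -m handwheel '{"series": [[[-0.3,0.2,0],[0,0,0]],[[-0.9,0.6,0],[0,0,0]],[[-1.6,1.1,0],[0,0,0]],[[-2.4,1.7,0],[0,0,0]],[[-3.2,2.3,0],[0,0,0]],[[-4,2.8,0],[0,0,0]],[[-4.7,3.3,0],[0,0,0]],[[-5.3,3.7,0],[0,0,0]],[[-5.6,3.9,0],[0,0,0]],[[-5.67,3.96,0],[0,0,0]]]}'
python3 -m handwheel '{"series": [[[0,0,0],[0,0,0]],[[0,0,0],[0,0,0]],[[0,0,0],[0,0,0]],[[0,0,0],[0,0,0]]]}'
cat > m.py <<'E'
from h import *
from scipy.optimize import least_squares
o=manip.get_obs(); e=np.array(o["ee_pos"]); print("t",o["t"],"ee",e.round(4),"F",np.round(o["force"],1))
zb=e[2]-.1027
rs=[]; ims=[]
for n in ("scene","side"):
    d=grab(n); w=d["W"].reshape(-1,3); ims.append(d["img"])
    def ax(c,r,lo,hi,rad):
        m=(np.hypot(w[:,0]-c[0],w[:,1]-c[1])<rad)&(w[:,2]>lo)&(w[:,2]<hi); p=w[m]
        return m.sum(),least_squares(lambda a:np.hypot(p[:,0]-a[0],p[:,1]-a[1])-r,c[:2],loss="soft_l1",f_scale=.001).x
    nc,c=ax(e,.0175,zb+.005,zb+.05,.026)
    out=[nc,c.round(4)]
    k,f=ax([.5182,-.0468],.055,.03,.115,.060); out+=["filter body",k,f.round(4)]
    k,g=ax([.5182,-.0468],.023,.148,.168,.027); out+=["neck",k,g.round(4)]
    print(n,*out,"need(body)",(f-c).round(4),"need(neck)",(g-c).round(4))
cv2.imwrite("pics/m%d.png"%int(o["t"]*100),np.hstack([cv2.resize(ims[0][150:300,230:345],None,fx=3.4,fy=3.4),cv2.resize(ims[1][110:260,240:355],None,fx=3.4,fy=3.4)]))
E
python3 m.py; ls pics
```

```text
t: 19.32
ee_pos: [0.5173, -0.0486, 0.3117]
tool_rot: [[0.255, 0.967, -0.002], [0.967, -0.255, -0.001], [-0.002, -0.001, -1.0]]
force: [0.6, 0.1, -1.3]
finger_gap: 0.0118
gripper_force: 30.5
t: 19.65
ee_pos: [0.5174, -0.044, 0.3125]
tool_rot: [[0.249, 0.969, -0.0], [0.969, -0.249, 0.001], [0.001, -0.001, -1.0]]
force: [-0.4, -0.2, -1.2]
finger_gap: 0.0117
gripper_force: 30.5
t 19.65 ee [ 0.5174 -0.044   0.3125] F [-0.4 -0.2 -1.2]
scene 202 [ 0.5175 -0.0469] filter body 668 [ 0.5194 -0.0483] neck 172 [ 0.5173 -0.048 ] need(body) [ 0.0019 -0.0014] need(neck) [-0.0002 -0.0011]
side 170 [ 0.5147 -0.046 ] filter body 535 [ 0.5166 -0.0473] neck 129 [ 0.516  -0.0449] need(body) [ 0.0019 -0.0013] need(neck) [0.0013 0.0011]
c3.png
crop1.png
crop2.png
m1964.png
scene0.png
scene2.png
scene3.png
scene5.png
side0.png
side2.png
side3.png
side5.png
w1.png
w4.png
wrist0.png
```

Both cameras say the cartridge needs about (+1.4, -0.8) mm. I'll correct that and start lowering slowly, watching the force.

```bash
python3 -m handwheel '{"series": [[[-0.01,0.05,0],[0,0,0]],[[-0.01,0.05,0.1],[0,0,0]],[[-0.01,0.05,0.3],[0,0,0]],[[-0.01,0.05,0.5],[0,0,0]],[[-0.01,0.05,0.65],[0,0,0]],[[-0.01,0.05,0.72],[0,0,0]],[[-0.01,0.05,0.75],[0,0,0]],[[-0.01,0.05,0.75],[0,0,0]]]}' | grep -E "ee_pos|force"
python3 m.py
python3 -m handwheel '{"series": [[[0,0,0.08],[0,0,0]],[[0,0,0.16],[0,0,0]],[[0,0,0.24],[0,0,0]],[[0,0,0.32],[0,0,0]],[[0,0,0.38],[0,0,0]],[[0,0,0.4],[0,0,0]],[[0,0,0.4],[0,0,0]]]}' | grep -E "ee_pos|force"
```

```text
ee_pos: [0.519, -0.0462, 0.2898]
force: [0.4, 0.0, -0.8]
gripper_force: 30.5
t 20.4167 ee [ 0.519  -0.0462  0.2898] F [ 0.4  0.  -0.8]
scene 185 [ 0.5192 -0.049 ] filter body 657 [ 0.5195 -0.0483] neck 125 [ 0.5191 -0.0478] need(body) [0.0003 0.0007] need(neck) [-0.0001  0.0012]
side 162 [ 0.5164 -0.0479] filter body 532 [ 0.5165 -0.0473] neck 90 [ 0.5164 -0.047 ] need(body) [0.0002 0.0005] need(neck) [0.0001 0.0009]
ee_pos: [0.519, -0.0462, 0.2779]
force: [-0.0, -0.6, -1.4]
gripper_force: 30.5
```

```bash
python3 -m handwheel '{"series": [[[0.02,0,0.08],[0,0,0]],[[0.02,0,0.16],[0,0,0]],[[0.02,0,0.24],[0,0,0]],[[0.02,0,0.32],[0,0,0]],[[0.02,0,0.4],[0,0,0]],[[0.02,0,0.5],[0,0,0]],[[0.02,0,0.5],[0,0,0]]]}' | grep -E "ee_pos|force"
python3 -m handwheel '{"series": [[[0,0,0.1],[0,0,0]],[[0,0,0.2],[0,0,0]],[[0,0,0.3],[0,0,0]],[[0,0,0.4],[0,0,0]],[[0,0,0.5],[0,0,0]],[[0,0,0.5],[0,0,0]]]}' | grep -E "ee_pos|force"
```

```text
ee_pos: [0.5189, -0.0456, 0.2625]
force: [0.1, -1.1, -1.7]
gripper_force: 30.5
ee_pos: [0.5189, -0.0455, 0.2474]
force: [-0.0, -0.1, -0.8]
gripper_force: 30.5
```

```bash
python3 -m handwheel '{"series": [[[0,0,0.1],[0,0,0]],[[0,0,0.25],[0,0,0]],[[0,0,0.4],[0,0,0]],[[0,0,0.55],[0,0,0]],[[0,0,0.7],[0,0,0]],[[0,0,0.85],[0,0,0]],[[0,0,1],[0,0,0]],[[0,0,1.1],[0,0,0]],[[0,0,1.15],[0,0,0]],[[0,0,1.15],[0,0,0]]]}' | grep -E "ee_pos|force"
python3 -m handwheel '{"series": [[[0,0,0.03],[0,0,0]],[[0,0,0.06],[0,0,0]],[[0,0,0.09],[0,0,0]],[[0,0,0.1],[0,0,0]],[[0,0,0.1],[0,0,0]]]}' | grep -E "ee_pos|force"
```

```text
ee_pos: [0.5191, -0.0456, 0.2132]
force: [-0.2, -0.3, -1.0]
gripper_force: 30.5
ee_pos: [0.5193, -0.0456, 0.2106]
force: [-0.3, 0.1, -0.9]
gripper_force: 30.5
```

```bash
python3 -m handwheel '{"series": [[[0,0,0.02],[0,0,0]],[[0,0,0.05],[0,0,0]],[[0,0,0.06],[0,0,0]],[[0,0,0.06],[0,0,0]]]}' | grep -E "ee_pos|force"
python3 -m handwheel '{"series": [[[0,0,0.02],[0,0,0]],[[0,0,0.04],[0,0,0]],[[0,0,0.06],[0,0,0]],[[0,0,0.06],[0,0,0]]]}' | grep -E "ee_pos|force"
```

```text
ee_pos: [0.5192, -0.0456, 0.2087]
force: [0.2, -0.1, -1.0]
gripper_force: 30.5
ee_pos: [0.5196, -0.0457, 0.2077]
force: [-2.3, 1.2, 4.8]
gripper_force: 30.5
```

The floor contact came at the predicted height. Releasing and retreating.

```bash
python3 -m handwheel '{"series": [[[0,0,-0.03],[0,0,0]],[[0,0,-0.03],[0,0,0]],[[0,0,-0.03],[0,0,0]]]}' - 5 | grep force
python3 -m handwheel '{"series": [[[0,0,-0.03],[0,0,0]],[[0,0,-0.03],[0,0,0]],[[0,0,-0.03],[0,0,0]],[[0,0,-0.3],[0,0,0]],[[0,0,-0.8],[0,0,0]],[[0,0,-1.5],[0,0,0]],[[0,0,-2.4],[0,0,0]],[[0,0,-3.3],[0,0,0]],[[0,0,-4],[0,0,0]],[[0,0,-4],[0,0,0]]]}' 44
python3 -m handwheel '{"series": [[[1,0,0],[0,0,0]],[[2,0,0],[0,0,0]],[[3,0,0],[0,0,0]],[[4,0,0],[0,0,0]],[[5,0,0],[0,0,0]],[[5,0,0],[0,0,0]],[[5,0,0],[0,0,0]]]}' | grep -E "t:|ee_pos|force"
python3 - <<'E'
from h import *
a=[]
for n,x,y in (("scene",230,170),("side",270,140)):
    d=grab(n); w=d["W"].reshape(-1,3); h=cv2.cvtColor(d["img"],cv2.COLOR_BGR2HSV).reshape(-1,3); nav=(h[:,0]>100)&(h[:,0]<130)&(h[:,1]>90)
    m=nav&(np.hypot(w[:,0]-.518,w[:,1]+.047)<.04)&(w[:,2]>.19); print(n,m.sum(),w[m].min(0),w[m].max(0))
    a.append(cv2.resize(d["img"][y:y+180,x:x+180],None,fx=2.2,fy=2.2))
cv2.imwrite("pics/end.png",np.hstack(a))
E
```

```text
force: [0.5, 0.4, -0.9]
gripper_force: 5.0
t: 25.18
ee_pos: [0.5215, -0.0462, 0.3326]
tool_rot: [[0.251, 0.968, 0.009], [0.968, -0.251, -0.0], [0.002, 0.009, -1.0]]
force: [0.9, -0.2, -1.0]
finger_gap: 0.0437
gripper_force: 0.0
t: 25.77
ee_pos: [0.5565, 0.1016, 0.3272]
tool_rot: [[0.247, 0.969, -0.001], [0.969, -0.247, 0.0], [-0.0, -0.001, -1.0]]
force: [1.2, -1.0, 0.2]
gripper_force: 0.0
scene 35 [ 0.51070055 -0.05473122  0.19018713] [ 0.52297391 -0.04307794  0.20506668]
side 36 [ 0.50837086 -0.05176905  0.19164831] [ 0.52049349 -0.03896617  0.20569523]
```

View pics/end.png

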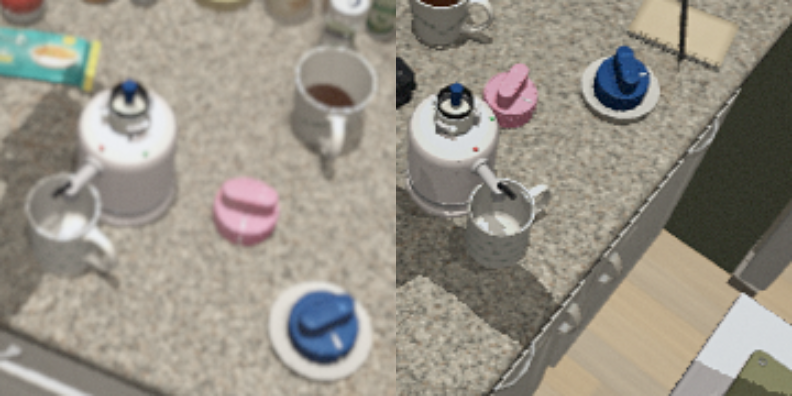

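The cartridge stem stands upright in the neck at (128,95) with its top at 0.205, which means it is home. The cap is in the dish at (322,325), and the mug hasn't moved. Handing in.

```bash
python3 -c "
from rig import manip; print(manip.close_job())"
```

```text
the job is handed in; nothing more can be done
None
```

The cap is off and upright in the dish, the new cartridge is fully home in the filter, and I handed the job in at about 26 s; the hand-in returned no verdict.

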